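# Seat the white calibration tile and close the sample tray

## Robot

A 6-joint arm with a two-finger parallel gripper is mounted at the origin on the work surface. World frame = base frame: x ahead of the robot, y to its left, z up, the work surface at z = 0. Lengths are in mm, angles in rad, forces in N, time in s.
With the tool pointing down it reaches from about 350 to 875 mm from the base axis. Payload 4.2 kg.
Tool frame: the origin (TCP) lies at the very end of the fingers, on their centre line; the grasp point (between the pads) lies 19 mm behind it (arm.pinch_z is the distance from the TCP to the grasp point, in mm); x points along the fingers, y is the direction in which the jaws open and shut, and the axes are right-handed (so a half turn about x gives the same grasp; the last joint's range is limited). The gripper opens to 85 mm and grips with 20 to 120 N. Pads are 22 mm wide; open, the fingers measure 114 mm over their backs; the gripper's body (76 mm by 85 mm) begins 54 mm behind the grasp point. The pads swing forward as they close: fully open they stand 13 mm farther back than shut.
Start: joints at [-0.887, 0.385, 0.008, 0, -1.194, -0.259], TCP at [257.599, -569.423, 231.312] pointing down, gripper open.
Joint ranges: [-3.14, 3.14], [-1.21, 2.06], [-1.07, 1.41], [-3.16, 2.05], [-2.99, -0.16], [-3.1, 3.1]. Speed limits (rad/s): [2.79, 2.79, 3.14, 3.14, 3.14, 3.14].

## Interface

Orientations are given as a unit quaternion [x, y, z, w].
In Python, from bench import arm gives the robot as it stands.
- The arm moves only by the tool drive_tool, never from a script. Its argument "motion" is a list of rows, each a list of 4 numbers: the shift along the tool's x, y, z in mm, then the turn about the tool's x in degrees. In form: [[dx, dy, dz, spin], ...]. A call has 1 to 10 rows; each row shifts and turns the commanded pose from where the row before left it, along the tool's axes as they then stand; what a row does not reach is not made up. A row lasts 1/12 s, in which the tool goes at most 41.7 mm and 7.16 degrees, less where a joint would pass 70% of its speed; a pose out of reach is approached as far as the arm can. A call with a gripper value outside its range is refused whole. "grip" is the finger opening in mm, from 0 to 85.4, set as the call begins (left out, the last holds). The fingers move at their own pace and stop on an object; the grip force is fixed at half the most. Time passes only in rows, so rows that do not move let the fingers close. It gives the time, the measured TCP pose, the force and the opening at its end, in the units of the state.
- arm.read_state(): the state, without advancing time (a new reading comes with each control period).
- arm.get_image(name): name is "side" or "top" or "wrist"; returns the picture (420x560x3 uint8, red, green, blue); there is no depth.
- arm.calibration(name): a dict with "K" (3x3 intrinsics, pixels), "eye" and "attitude" of the camera in the world; the wrist camera has in their place "T_tool_cam" (4x4, takes a point from camera to tool coordinates, whose origin is the TCP and whose axes are the tool frame's). Camera axes: x right, y up, looking along -z (the intrinsics and any distortion apply to the point x, -y, -z); pixel columns grow to the right and rows downward; lengths in mm; the calibration is good to about 2 mm. The wrist camera is an equidistant fisheye: a pixel r from the principal point sees the ray r / f radians off the axis. A picture is of the moment at which its call begins: read the wrist's pose just before it. calibration takes no time and is no camera call.
- arm.job_done(): hands the job in, once; it reports no verdict.
The state is a dict: "clock": time; "joints": joint angles; "joint_vel": joint speeds; "joint_efforts": joint torques, N m; "position": TCP position; "ee_rot": TCP orientation; "contact_force": force on the tool from outside, world axes, zero at the start; "wrist_torque": the same for the moment, N m; "gripper_width": finger opening in mm.
Only numpy, scipy, OpenCV 4.12 (cv2) and the standard library are available. Lean on these libraries where they do the work, as an engineer would, in place of code of your own. Each camera call takes 0.05 s, during which the arm holds its last target. There are 200 camera calls.

## Task

The white calibration tile lies loose on the pulled-out sample tray of the colour spectrophotometer. Using only the fingertips, push the tile across the tray until it drops into its round seat and lies flat there, then push the tray fully home into the instrument. Do not pick the tile up or push it off the tray, and leave the other things on the bench where they are.

Things in the scene. Friction and masses are not known exactly. Their poses are not given: they have to be found in the camera images.
- tile: white calibration tile: a loose flat disc, 50 mm in diameter and 9 mm thick, about 50 g, dark rim and white face upwards. Origin at the centre of its underside, z up through the white face. It starts on the deck of the tray, between the seat and the tray's front edge, up to 42 mm to either side of the tray's centre line
- spectro: colour spectrophotometer, fixed: light grey housing 220 mm wide, 330 mm deep, 80 mm high for the first 105 mm behind its front face, then 190 mm. Origin at bench height under the middle of the front face, x level out of the front (the way the tray comes out), z up. The tray slot's top is 4 mm above the tray's deck: a seated tile passes under it, a tile on the deck does not
- seat (a point): centre of the seat's floor: a round recess in the tray, 53 mm in diameter, 8 mm deep, black floor. Floor 37 mm and deck around it 45 mm above the bench, so a seated tile stands 1 mm above the deck. Moves with the tray, axes as spectro; on the tray's centre line, 121 mm behind its front face
- tray_front (a point): middle of the upper edge of the tray's front face, a flat blue panel 156 mm wide reaching from 20 to 45 mm above the bench. The deck is flat, 150 mm wide, level with this edge, without raised edges. Axes as spectro; with the tray home it lies 6 mm in front of the housing's front face
- tray (a joint): how far the sample tray is pulled out, in m: 0 fully home against its stop, 0.146 to 0.158 at the start. It slides level with about 3.5 N of friction and stays where it is left
- green_tile: a second tile with a green face, same size, lying on the bench; not needed. Origin at the centre of its underside
- tin: closed paint tin with a red band, 86 mm in diameter, 100 mm high, standing on the bench. Origin at the centre of its underside
- mix_cup: empty clear mixing cup, 82 mm across the rim, 100 mm high. Origin at the centre of its underside
- bottle: white plastic bottle with a red cap, 64 mm in diameter, 150 mm high. Origin at the centre of its underside
- tin_lid: loose tin lid lying on the bench, 92 mm in diameter, 8 mm high. Origin at the centre of its underside
- stick: flat white mixing stick, 210 mm long, 20 mm wide, 4 mm thick, lying along its own y axis on the bench beyond the tray. Origin in its underside, mid-length
Mind the look-alikes: they are no part of the job. Leave any blue or brown look-alike of the tile alone.

How it is judged:
By the outcome, as a careful person would: the job done as asked, in the order asked, and still so for the second after the job is handed in, with the robot touching nothing.
It also fails if it takes over 51 s, if anything falls off the work surface, if the arm or the gripper's body presses on something with over 40 N, if the wrist force passes 120 N, or if a joint passes its speed limit or range.

## Working session

There is one attempt and no reset: what is moved stays moved. The work goes in short steps, Python scripts to look and compute and a tool call to move; the robot and the scene stay as the last step left them, time stands still between calls to the robot, and variables do not carry over. Pictures are saved under pics/ and viewed, about 8 in all and at most 12, crops included, and the job is handed in when it is done.

Besides the shell and the picture viewer there is one more tool, called after ">>>" in YAML: its name, and indented under it one key for each argument. drive_tool: Moves the arm, as the interface text tells. Its arguments: {"type":"object","properties":{"motion":{"type":"array"},"grip":{"type":"number"}},"required":["motion"]}

```bash
mkdir -p pics; cat > h.py <<'E'
import numpy as np, cv2
from bench import arm
from scipy.spatial.transform import Rotation as R
def snap(n,f):
    s=arm.read_state(); im=arm.get_image(n); cv2.imwrite('pics/'+f,im[:,:,::-1]); return s,im
def rot(a):
    a=np.array(a,float)
    return a if a.shape==(3,3) else R.from_quat(a).as_matrix()
def ray(n,uv,s=None):
    c=arm.calibration(n);K=np.array(c['K']);x=(uv[0]-K[0,2])/K[0,0];y=(uv[1]-K[1,2])/K[1,1]
    if n=='wrist':
        T=np.array(c['T_tool_cam']);r=np.hypot(x,y);k=np.sin(r)/r if r>1e-9 else 1
        d=np.array([x*k,-y*k,-np.cos(r)]);Q=R.from_quat(s['ee_rot']).as_matrix()
        return Q@T[:3,3]+np.array(s['position']),Q@T[:3,:3]@d
    return np.array(c['eye'],float),rot(c['attitude'])@np.array([x,-y,-1])
def onz(n,uv,z,s=None):
    e,d=ray(n,uv,s);return e+d*(z-e[2])/d[2]
def cross(r1,r2):
    (a,d),(b,e)=r1,r2
    t=np.linalg.lstsq(np.c_[d,-e],b-a,rcond=None)[0];p,q=a+d*t[0],b+e*t[1];return (p+q)/2,np.linalg.norm(p-q)
E
python3 - <<'E'
from h import *
ims=[snap(n,n+'0.png')[1] for n in('top','side')]
cv2.imwrite('pics/both.png',cv2.resize(np.vstack(ims),None,fx=.71,fy=.71)[:,:,::-1])
for n in('top','side','wrist'): print(n,arm.calibration(n))
print(arm.read_state())
E
```

```text
top {'K': array([[432.59815274,   0.        , 278.12128397],
       [  0.        , 432.59815274, 204.56636813],
       [  0.        ,   0.        ,   1.        ]]), 'eye': array([413.18511812,  59.60649749, 953.84753198]), 'attitude': array([-0.05466488,  0.06761354,  0.71196583, -0.69681046])}
side {'K': array([[520.9916028 ,   0.        , 276.45397745],
       [  0.        , 520.9916028 , 212.0306856 ],
       [  0.        ,   0.        ,   1.        ]]), 'eye': array([-178.10792465,  732.02385605,  794.1840914 ]), 'attitude': array([-0.18887413,  0.4197961 ,  0.81393884, -0.35440282])}
wrist {'K': array([[325.1922621 ,   0.        , 276.30864517],
       [  0.        , 325.1922621 , 213.8684487 ],
       [  0.        ,   0.        ,   1.        ]]), 'T_tool_cam': array([[ 5.01255666e-04,  2.78451484e-01, -9.60450165e-01,
        -1.42957745e+02],
       [ 9.99999829e-01, -4.29346291e-04,  3.97421419e-04,
        -2.82744971e-01],
       [-3.01703132e-04, -9.60450200e-01, -2.78451652e-01,
        -7.08640221e+01],
       [ 0.00000000e+00,  0.00000000e+00,  0.00000000e+00,
         1.00000000e+00]])}
{'clock': 0.1, 'joints': array([-8.87394113e-01,  3.85487103e-01,  6.75349517e-03, -4.16619313e-04,
       -1.19402665e+00, -2.58601749e-01]), 'joint_vel': array([ 0.00044934, -0.00263803,  0.00524906,  0.00023578,  0.00021899,
       -0.00087369]), 'joint_efforts': array([-7.79792135e-04, -3.93319952e+01,  1.88928258e+01,  4.19801742e+00,
       -2.61542642e-03, -2.04035743e-06]), 'position': array([ 257.37794103, -568.96283412,  230.32570131]), 'ee_rot': array([-0.14832886,  0.69142068,  0.14969061,  0.69103452]), 'contact_force': array([-0.22384761, -0.71330911,  1.13982596]), 'wrist_torque': array([-0.03850792,  0.009121  ,  0.03107349]), 'gripper_width': 85.25605023892459}
```

View pics/top0.png

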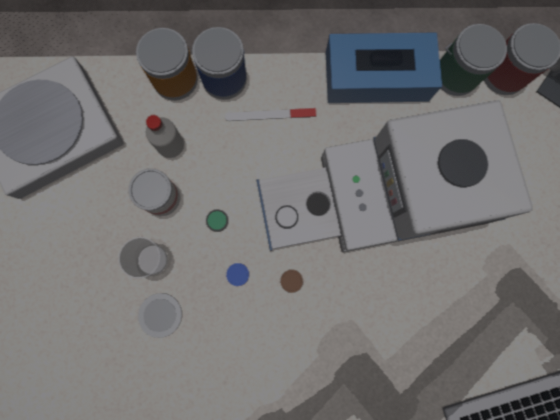

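View pics/side0.png

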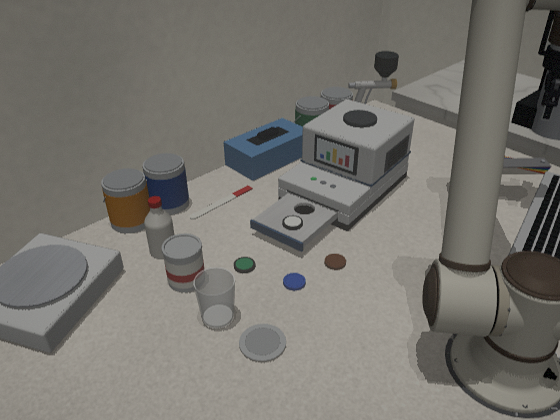

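Top view: white tile with dark rim at (287,217), black seat at (318,203), blue front edge from (260,181) to (268,247). Side view: tile (292,222), seat (304,209). Look-alikes in the top view: green (217,220), blue (238,275), brown (291,281), tin lid (160,315). My choice is the white-faced disc on the tray at (287,217).

```bash
python3 - <<'E'
from h import *
def blob(im,m,p,r=45):
    w=np.zeros(m.shape,np.uint8);cv2.circle(w,p,r,1,-1)
    cs,_=cv2.findContours((m*w).astype(np.uint8),cv2.RETR_EXTERNAL,cv2.CHAIN_APPROX_NONE)
    c=max([c for c in cs if len(c)>12],key=lambda c:-abs(cv2.pointPolygonTest(c,p,True)) if cv2.pointPolygonTest(c,p,True)<0 else len(c))
    return cv2.fitEllipse(c)
I={n:cv2.imread(f'pics/{n}0.png') for n in('top','side')}
P={'top':((287,217),(318,203)),'side':((292,222),(304,209))}
out={}
for n,im in I.items():
    g=cv2.cvtColor(im,6); d=(g<75).astype(np.uint8)
    t,s=P[n]
    print(n,'gray tile row',g[t[1],t[0]-20:t[0]+22:2],'seat',g[s[1],s[0]-16:s[0]+18:2])
    for k,p in(('tile',t),('seat',s)):
        try: out[n,k]=blob(im,d,p,15); print(k,out[n,k])
        except Exception as e: print(k,e)
    hsv=cv2.cvtColor(im,40); b=((hsv[...,0]>95)&(hsv[...,0]<130)&(hsv[...,1]>70)).astype(np.uint8)
    x0,y0,x1,y1=(250,170,280,260) if n=='top' else (240,200,320,260)
    w=np.zeros_like(b);w[y0:y1,x0:x1]=b[y0:y1,x0:x1]
    pts=np.argwhere(w)[:,::-1]; print('blue',len(pts),cv2.minAreaRect(pts.astype(np.float32)))
for k,z in(('tile',54),('seat',37)):
    a,b=out['top',k][0],out['side',k][0]
    print(k,cross(ray('top',a),ray('side',b)),onz('top',a,z),onz('side',b,z))
a=I['top'][170:260,250:350];b=I['side'][180:260,240:340]
cv2.imwrite('pics/crop.png',np.hstack([cv2.resize(a,(400,360),interpolation=2),cv2.resize(b,(400,360),interpolation=2)]))
print(onz('top',(280,50),0),onz('top',(280,350),0))
E
```

```text
top gray tile row [133 137 137 134  90 115 139 138 138 138 138 138 138 138 132  88 131 138
 138 138 138] seat [137 134  84  51  50  49  50  50  50  50  49  49  49  52  98 128  83]
tile max() iterable argument is empty
seat ((317.7734680175781, 203.57821655273438), (21.48324966430664, 22.1450252532959), 107.84732818603516)
blue 0 ((0.0, 0.0), (0.0, 0.0), 0.0)
side gray tile row [135 136 136 135 138  86  95 165 161 162 163 162 161 163 155  53 141 139
 141 141 141] seat [137 138 140  64  44  47  40  47  45  49  43  45  42  74 140 139 139]
tile ((292.1538391113281, 221.8446502685547), (13.696884155273438, 19.244129180908203), 92.2850570678711)
seat ((303.7713623046875, 209.1842041015625), (7.930663108825684, 19.093286514282227), 92.4027328491211)
blue 64 ((276.4783935546875, 231.54727172851562), (55.94567108154297, 1.3772048950195312), 24.567171096801758)Traceback (most recent call last):
  File "<stdin>", line 22, in <module>
KeyError: ('top', 'tile')
```

```bash
python3 - <<'E'
from h import *
I={n:cv2.imread(f'pics/{n}0.png') for n in('top','side')}
def ell(n,p,th,r,cx=True):
    g=cv2.cvtColor(I[n],6);w=np.zeros_like(g);cv2.circle(w,p,r,1,-1)
    q=np.argwhere((g<th)&(w>0))[:,::-1].astype(np.float32)
    return cv2.fitEllipse(cv2.convexHull(q.astype(np.int32)))
tt=ell('top',(287,217),115,14);ts=ell('side',(292,222),110,13);st=ell('top',(318,203),90,14);ss=ell('side',(304,209),90,12)
print(tt,ts,st,ss)
T,S=cross(ray('top',tt[0]),ray('side',ts[0])),cross(ray('top',st[0]),ray('side',ss[0]))
print('tile',T,onz('top',tt[0],54),onz('side',ts[0],50));print('seat',S,onz('top',st[0],45),onz('top',st[0],37))
im=I['top'].astype(int);d=im[...,0]-im[...,2]
ys,xs=np.where(d[170:260,250:280]>18);print('blue',len(xs))
q=np.c_[xs+250,ys+170].astype(np.float32)
r=cv2.minAreaRect(q);b=cv2.boxPoints(r);print(b)
W=np.array([onz('top',p,40) for p in b]);print(W)
v=cv2.fitLine(np.array([onz('top',p,40)[:2] for p in q],np.float32),2,0,.01,.01).ravel();print('front line',v)
a=I['top'][170:260,250:350];b=I['side'][180:260,240:340]
cv2.imwrite('pics/crop.png',np.hstack([cv2.resize(a,(400,360),interpolation=2),cv2.resize(b,(400,360),interpolation=2)]))
E
```

```text
((286.4596862792969, 216.59896850585938), (23.95819854736328, 24.090364456176758), 31.922840118408203) ((293.1715087890625, 220.3524932861328), (18.85112953186035, 22.88469886779785), 59.33860778808594) ((317.7614440917969, 203.4939422607422), (23.142242431640625, 23.5640926361084), 125.18512725830078) ((303.9755859375, 208.28138732910156), (19.3389835357666, 23.053810119628906), 6.299898624420166)
tile (array([543.34060591,  23.925699  ,  57.14178255]), np.float64(1.5139165498855474)) [544.36769775  24.30548799  54.        ] [549.70475637  16.61401865  50.        ]
seat (array([572.58960665, -43.63860836,  45.2811637 ]), np.float64(0.11885463313287234)) [572.59418165 -43.70982482  45.        ] [573.99735706 -44.61925192  37.        ]
blue 110
[[256.3576  180.12491]
 [257.96356 179.81265]
 [271.4015  248.92194]
 [269.79553 249.23419]]
[[627.48150995  86.83337063  40.        ]
 [628.10821661  83.34981409  40.        ]
 [478.29296763  57.2911577   40.        ]
 [477.71083882  60.68560892  40.        ]]
front line [9.8527205e-01 1.7099416e-01 5.4995795e+02 7.1508125e+01]
```

View pics/crop.png

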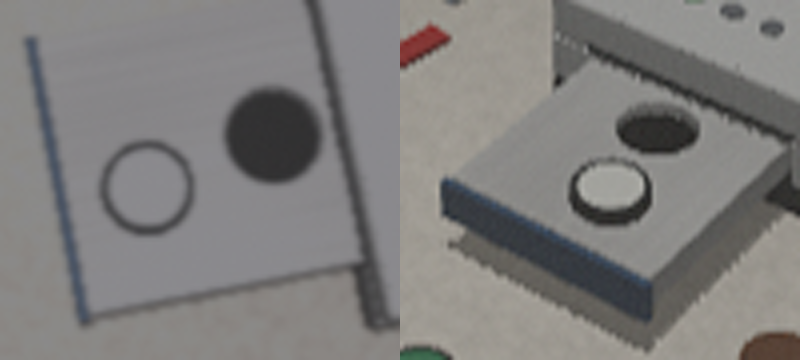

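Tile centre is about (544,24) with its top at z≈55, and the seat is about (573,-44) with its rim at z≈45. Both match the given heights and the 121 mm front offset, and the rim in the crop identifies the white tile. Next I'll move around the housing at height.

>>> drive_tool:
  motion:
    - [-10, 22, 16, 0]
    - [-10, 26, 20, 0]
    - [-10, 26, 20, 0]
    - [-10, 26, 20, 0]
    - [-10, 26, 20, 0]
    - [-10, 26, 20, 0]
    - [-10, 26, 20, 0]
    - [0, 26, 20, 0]
    - [0, 26, 20, 0]
    - [0, 26, 20, 0]
  grip: 24

```text
clock: 0.93
position: [330.4, -253.8, 301.2]
ee_rot: [-0.149, 0.691, 0.149, 0.691]
contact_force: [0.1, 0.3, -0.2]
gripper_width: 24.0
```

>>> drive_tool:
  motion:
    - [0, 22, 31, 0]
    - [0, 22, 31, 0]
    - [0, 22, 31, 0]
    - [0, 22, 31, 0]
    - [0, 22, 31, 0]
    - [0, 22, 31, 0]
    - [0, 22, 31, 0]
    - [0, 22, 31, 0]
    - [0, 22, 31, 0]
    - [0, 22, 31, 0]

```text
clock: 1.77
position: [522.7, 74.7, 301.0]
ee_rot: [-0.149, 0.691, 0.149, 0.691]
contact_force: [0.4, -1.4, 0.3]
gripper_width: 24.0
```

>>> drive_tool:
  motion:
    - [0, 0, 0, -7]
    - [0, 0, 0, -7]
    - [0, 0, 0, -7]
    - [0, 0, 0, -7]
    - [0, 0, 0, -7]
    - [0, 0, 0, -7]
    - [0, 0, 0, -7]
    - [0, 0, 0, -7]
    - [0, 0, 0, -7]
    - [0, 0, 0, -7]

```text
clock: 2.6
position: [522.1, 72.8, 300.8]
ee_rot: [-0.52, 0.479, 0.52, 0.479]
contact_force: [-0.2, -0.3, -0.6]
gripper_width: 24.1
```

>>> drive_tool:
  motion:
    - [20, 0, 0, -7]
    - [20, 0, 0, -7]
    - [20, 0, 0, -4.6]
    - [20, 0, 0, 0]
    - [20, 0, 0, 0]
    - [0, 0, 0, 0]
    - [0, 0, 0, 0]

```text
clock: 3.18
position: [521.9, 72.5, 200.5]
ee_rot: [-0.589, 0.391, 0.59, 0.39]
contact_force: [0.4, -1.3, 1.2]
gripper_width: 24.0
```

```bash
python3 - <<'E'
from h import *
s,im=snap('wrist','w1.png'); np.save('w1.npy',[s],allow_pickle=True)
print(s['position'],R.from_quat(s['ee_rot']).as_matrix()[:,2])
E
```

```text
[521.93262941  72.49527352 200.5395903 ] [-3.89872771e-01  9.20868663e-01 -3.56273513e-04]
```

View pics/w1.png

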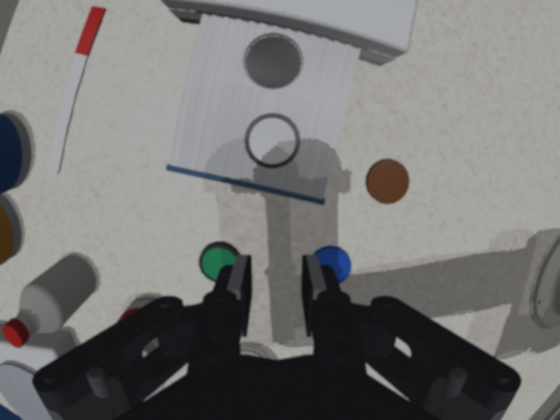

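Wrist view: tile at (272,140), seat (273,61), blue front edge from (168,168) to (324,201), fingers centred near column 277.

```bash
cat >> h.py <<'E'
def disc(s,im,p,r,th,z):
    "hull of dark pixels near p -> circle centre, radius on plane z"
    g=cv2.cvtColor(im,cv2.COLOR_RGB2GRAY);w=np.zeros_like(g);cv2.circle(w,p,r,1,-1)
    m=((g<th)&(w>0)).astype(np.uint8);n,l,st,_=cv2.connectedComponentsWithStats(m)
    k=1+np.argmax(st[1:,4]);h=cv2.convexHull(np.argwhere(l==k)[:,::-1].astype(np.int32))[:,0]
    W=np.array([onz('wrist',q,z,s)[:2] for q in h],np.float32)
    (c,_),e=(cv2.minEnclosingCircle(W)),cv2.fitEllipse(W)
    return np.array(e[0]),e[1],cv2.fitEllipse(h)[0]
E
python3 - <<'E'
from h import *
s=np.load('w1.npy',allow_pickle=True)[0];im=cv2.imread('pics/w1.png')[:,:,::-1].copy()
g=cv2.cvtColor(im,cv2.COLOR_RGB2GRAY);print(g[140,235:312:2]);print(g[61,235:312:2]);print(g[100:175:2,272])
for th in(80,100):print('tile',disc(s,im,(272,140),32,th,54))
for th in(110,125):print('seat',disc(s,im,(273,61),33,th,45))
d=im[...,2].astype(int)-im[...,0];ys,xs=np.where((d>35));k=(xs>160)&(xs<332)&(ys>160)&(ys<206);q=np.c_[xs,ys][k]
W=np.array([onz('wrist',p,45,s)[:2] for p in q],np.float32);v=cv2.fitLine(W,2,0,.01,.01).ravel();t=(W-v[2:])@v[:2]
print(v,v[2:]+v[:2]*t.min(),v[2:]+v[:2]*t.max())
E
```

```text
[140 141 140 139 128  85  79 133 162 164 163 164 163 163 163 163 163 163
 163 162 163 162 160 156 158 157 151 143 146 143 111  78  86 113 119 119
 121 119 119]
[161 161 158 155 130 103  83  81  79  79  78  77  77  75  76  75  74  74
  74  73  73  73  73  72  72  73  73  73  73  74  74  74  82 115 139 158
 160 158 159]
[162 163 163 162 162 161 141  84  85 140 163 163 163 162 162 162 162 162
 163 162 163 163 163 158 137 115 113 112 112 112 111 107  64  33  67  90
  90  90]
tile (array([545.46343994,  25.1728363 ]), (46.554073333740234, 47.07524108886719), (272.05426025390625, 142.6830291748047))
tile (array([545.11352539,  25.27799988]), (48.832332611083984, 53.091064453125), (272.3688659667969, 142.89627075195312))
seat (array([574.67779541, -45.28686142]), (50.73521041870117, 52.64347839355469), (272.7630920410156, 60.374839782714844))
seat (array([574.68591309, -45.37532043]), (52.789302825927734, 53.48646545410156), (272.7940979003906, 60.30585861206055))
[9.8498905e-01 1.7261675e-01 6.0294952e+02 7.9464432e+01] [575.66345  74.68262] [629.22156  84.06854]
```

>>> drive_tool:
  motion:
    - [22, -1.6, -7, 0]
    - [22, -1.5, -6.7, 0]
    - [22, 0, 0, 0]
    - [22, 0, 0, 0]
    - [22, 0, 0, 0]
    - [22, 0, 0, 0]
    - [8, 0, 0, 0]
    - [0, 0, 0, 0]
    - [0, 0, 0, 0]

```text
clock: 3.98
position: [531.8, 61.8, 62.5]
ee_rot: [0.59, -0.39, -0.589, -0.391]
contact_force: [0.1, 0.0, 0.7]
gripper_width: 24.0
```

>>> drive_tool:
  motion:
    - [2, 0, 0, 0]
    - [2, 0, 0, 0]
    - [2, 0, 0, 0]
    - [1.5, 0, 0, 0]
    - [1.5, 0, 0, 0]
    - [1.5, 0, 0, 0]
    - [0, 0, 0, 0]
    - [0, 0, 0, 0]

```text
clock: 4.65
position: [530.6, 61.4, 50.7]
ee_rot: [-0.589, 0.391, 0.589, 0.39]
contact_force: [-0.2, -0.1, -0.0]
gripper_width: 23.9
```

>>> drive_tool:
  motion:
    - [1, 0, 0, 0]
    - [1, 0, 0, 0]
    - [0, 0, 0, 0]
    - [0, 0, 0, 0]

```text
clock: 4.98
position: [530.6, 61.4, 48.7]
ee_rot: [-0.589, 0.391, 0.589, 0.39]
contact_force: [0.7, -0.1, 0.8]
gripper_width: 23.9
```

```bash
python3 - <<'E'
from h import *
s,im=snap('wrist','w2.png'); np.save('w2.npy',[s],allow_pickle=True)
print(s['position'],s['contact_force'])
E
```

```text
[530.58569193  61.37318876  48.72460953] [ 0.68962734 -0.11871191  0.77293574]
```

View pics/w2.png

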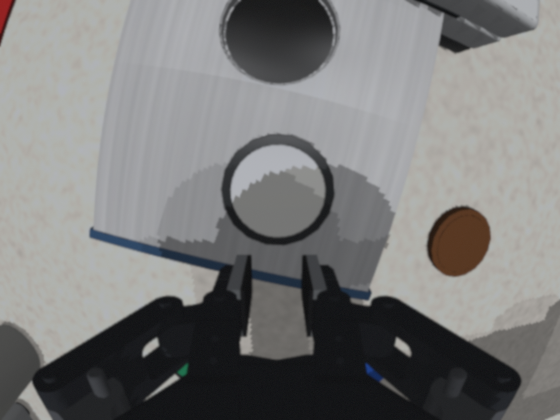

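Tile at (278,189), seat (279,32) and finger midpoint at column 277 are all in line. I'll drop 1.5 mm and push.

>>> drive_tool:
  motion:
    - [1.5, 0, 0, 0]
    - [0, 0, -3, 0]
    - [0, 0, -4, 0]
    - [0, 0, -5, 0]
    - [0, 0, -5, 0]
    - [0, 0, -5, 0]
    - [0, 0, -5, 0]
    - [0, 0, -5, 0]
    - [0, 0, -5, 0]
    - [0, 0, 0, 0]

```text
clock: 5.87
position: [545.4, 26.4, 47.3]
ee_rot: [0.589, -0.391, -0.589, -0.391]
contact_force: [-0.1, -0.3, 0.3]
gripper_width: 23.9
```

```bash
python3 - <<'E'
from h import *
s,im=snap('wrist','w3.png'); np.save('w3.npy',[s],allow_pickle=True)
print(s['position'],s['contact_force'])
E
```

```text
[545.41901092  26.44343304  47.28373211] [-0.13314698 -0.2626336   0.28069577]
```

View pics/w3.png

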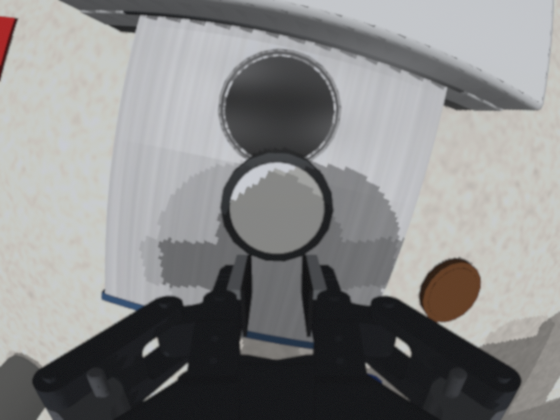

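The tile now sits in the finger cradle at (277,205) and is moving toward the seat at (280,107). Measuring the remainder.

```bash
cat > m.py <<'E'
import sys
from h import *
f=sys.argv[1];a=eval(sys.argv[2]);b=eval(sys.argv[3])
s=np.load(f+'.npy',allow_pickle=True)[0];im=cv2.imread(f'pics/{f}.png')[:,:,::-1].copy()
t=disc(s,im,a,60,75,54);q=disc(s,im,b,62,120,45);print(t,q)
Q=R.from_quat(s['ee_rot']).as_matrix();D=lambda v:(Q.T@np.r_[v,0])[1:]
print('seat-tile in tool y,z',D(q[0]-t[0]),'tcp-tile',D(np.array(s['position'])[:2]-t[0]))
E
python3 m.py w3 "(277,205)" "(280,107)"
```

```text
(array([558.34515381,  -5.20702839]), (48.26138687133789, 54.42810821533203), (276.7380676269531, 205.03265380859375)) (array([573.9911499 , -44.91141891]), (52.10431671142578, 53.60075759887695), (279.0059509277344, 109.48098754882812))
seat-tile in tool y,z [  1.02241821 -42.6636901 ] tcp-tile [-0.39684124 34.18595292]
```

>>> drive_tool:
  motion:
    - [0, 0.2, -4, 0]
    - [0, 0.2, -5, 0]
    - [0, 0.2, -5, 0]
    - [0, 0.2, -5, 0]
    - [0, 0.2, -5, 0]
    - [0, 0, -4, 0]
    - [0, 0, -4, 0]
    - [0, 0, -3, 0]
    - [0, 0, -3, 0]
    - [0, 0, 0, 0]

```text
clock: 6.75
position: [559.2, -8.5, 47.3]
ee_rot: [0.589, -0.391, -0.589, -0.391]
contact_force: [-0.2, 0.2, 0.4]
gripper_width: 24.2
```

>>> drive_tool:
  motion:
    - [0, 0, -1.5, 0]
    - [0, 0, -1.5, 0]
    - [0, 0, -1.5, 0]
    - [0, 0, 0, 0]
    - [0, 0, 0, 0]

```text
clock: 7.17
position: [560.7, -12.2, 47.3]
ee_rot: [-0.589, 0.391, 0.589, 0.391]
contact_force: [1.0, -0.3, -0.2]
gripper_width: 24.1
```

```bash
python3 - <<'E'
from h import *
s,im=snap('wrist','w4.png'); np.save('w4.npy',[s],allow_pickle=True)
print(s['position'],s['contact_force'])
E
```

```text
[560.72217559 -12.21064333  47.2882957 ] [ 0.96892272 -0.28359536 -0.20508237]
```

View pics/w4.png

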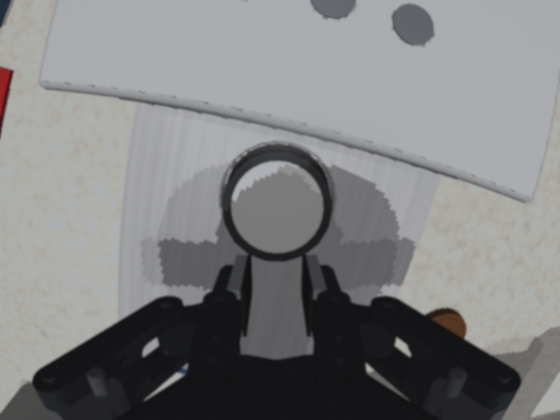

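Leading edge is in and the trailing rim is still held up; there is a crescent gap at the far side (rows 142–157). Nudging on.

>>> drive_tool:
  motion:
    - [0, 0, -1, 0]
    - [0, 0, -1, 0]
    - [0, 0, -1, 0]
    - [0, 0, -1, 0]
    - [0, 0, 0, 0]
    - [0, 0, 0, 0]

```text
clock: 7.72
position: [562.3, -16.0, 47.3]
ee_rot: [-0.589, 0.391, 0.589, 0.391]
contact_force: [1.0, -0.0, -1.1]
gripper_width: 24.1
```

```bash
python3 - <<'E'
from h import *
s,im=snap('wrist','w5.png'); np.save('w5.npy',[s],allow_pickle=True)
print(s['position'],s['contact_force'])
a=cv2.imread('pics/w4.png')[120:290,190:370];b=cv2.imread('pics/w5.png')[120:290,190:370]
cv2.imwrite('pics/c5.png',cv2.resize(b,None,fx=3,fy=3))
E
```

```text
[562.28861097 -15.96359088  47.28323836] [ 1.00222424 -0.04558906 -1.11456002]
```

View pics/c5.png

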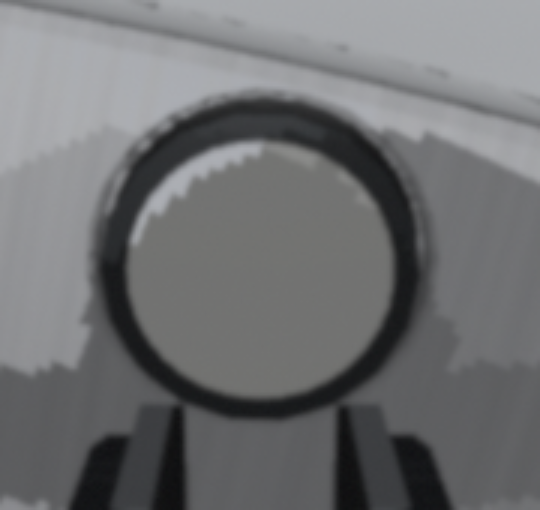

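The far crescent is shrinking but the tile is still not down. A few more small nudges, tracking the white face numerically.

```bash
cat > face.py <<'E'
import sys
from h import *
def face(im):
    hull=None
    g=cv2.cvtColor(im,cv2.COLOR_RGB2GRAY);d=(g<70).astype(np.uint8)
    w=np.zeros_like(g);w[135:275,205:350]=1
    m=((g>85)&(w>0)).astype(np.uint8);m=cv2.morphologyEx(m,cv2.MORPH_OPEN,np.ones((5,5)))
    n,l=cv2.connectedComponents(m);k=l[int(sys.argv[2]) if len(sys.argv)>2 else 205,277]
    c=max(cv2.findContours((l==k).astype(np.uint8),0,1)[0],key=len);return cv2.fitEllipse(c)
if sys.argv[1]=='new':
    import time;s,im=snap('wrist',sys.argv[3]+'.png');print(s['position'],s['contact_force'],s['clock']);np.save(sys.argv[3]+'.npy',[s],allow_pickle=True);print(face(im))
else:
    for f in('w3','w4','w5'):print(f,face(cv2.imread(f'pics/{f}.png')[:,:,::-1].copy()))
E
python3 face.py old
```

```text
w3 ((276.3630065917969, 207.11012268066406), (91.60298156738281, 93.93555450439453), 95.93043518066406)
w4 ((276.6243896484375, 206.03416442871094), (91.39359283447266, 92.10688018798828), 156.69805908203125)
w5 ((276.1333312988281, 208.9741668701172), (84.93451690673828, 87.85108947753906), 95.92875671386719)
```

>>> drive_tool:
  motion:
    - [0, 0, -0.8, 0]
    - [0, 0, -0.8, 0]
    - [0, 0, -0.8, 0]
    - [0, 0, 0, 0]
    - [0, 0, 0, 0]

```text
clock: 8.18
position: [563.2, -18.1, 47.3]
ee_rot: [-0.589, 0.391, 0.589, 0.391]
contact_force: [0.5, 0.0, 0.4]
gripper_width: 23.8
```

```bash
python3 face.py new 205 w6
```

```text
[563.21894771 -18.13453945  47.3088208 ] [0.54861578 0.00673742 0.43362124] 8.1833
((276.1922912597656, 214.13400268554688), (83.77757263183594, 87.4207763671875), 97.31049346923828)
```

The face shrank 7% at w5 and stayed fixed in the world at w6, so the tile has dropped. I'll back off and raise to look.

>>> drive_tool:
  motion:
    - [0, 0, 8, 0]
    - [-5, 0, 14, 0]
    - [-15, 0, 14, 0]
    - [-20, 0, 14, 0]
    - [-20, 0, 10, 0]
    - [-10, 0, 0, 0]
    - [0, 0, 0, 0]
    - [0, 0, 0, 0]
  grip: 0

```text
clock: 8.9
position: [539.7, 37.3, 117.4]
ee_rot: [0.589, -0.39, -0.589, -0.391]
contact_force: [0.1, -0.1, -1.0]
gripper_width: -0.2
```

```bash
python3 - <<'E'
from h import *
s,im=snap('wrist','w7.png'); np.save('w7.npy',[s],allow_pickle=True)
print(s['position'])
cv2.imwrite('pics/c7.png',cv2.resize(im[0:230,150:420,::-1],None,fx=2.4,fy=2.4))
s,im=snap('side','s7.png');cv2.imwrite('pics/cs7.png',cv2.resize(im[180:270,230:350,::-1],None,fx=5,fy=5,interpolation=2))
E
```

```text
[539.72480911  37.27204712 117.35033296]
```

View pics/c7.png

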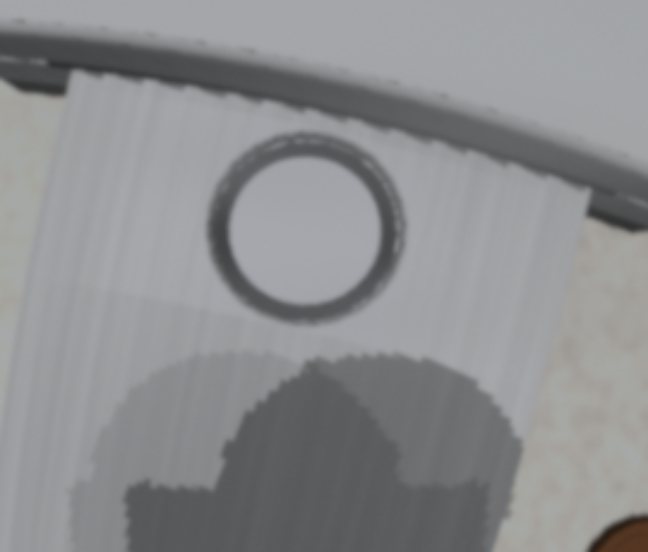

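The tile lies concentric in its seat with an even dark ring (centre at crop pixel (306,230)), flat. Now lining up in front of the tray.

>>> drive_tool:
  motion:
    - [0, 0, 0, 6.5]
    - [0, 0, 0, 6.5]
    - [0, -10, 33, 0]
    - [0, -10, 32, 0]
    - [20, 0, 0, 0]
    - [20, 0, 0, 0]
    - [20, 0, 0, 0]
    - [20, 0, 0, 0]
    - [5, 0, 0, 0]
    - [0, 0, 0, 0]

```text
clock: 9.83
position: [546.7, 103.4, 29.6]
ee_rot: [-0.54, 0.457, 0.542, 0.453]
contact_force: [0.5, 0.0, 0.5]
gripper_width: -0.2
```

>>> drive_tool:
  motion:
    - [0, 0, -2, 0]
    - [0, 0, -3, 0]
    - [0, 0, -3, 0]
    - [0, 0, -3, 0]
    - [0, 0, -3, 0]
    - [0, 0, -3, 0]
    - [0, 0, -3, 0]
    - [0, 0, -3, 0]
    - [0, 0, -3, 0]
    - [0, 0, -3, 0]

```text
clock: 10.67
position: [553.4, 76.3, 32.6]
ee_rot: [0.542, -0.454, -0.541, -0.455]
contact_force: [-2.6, 4.0, 3.3]
gripper_width: -0.0
```

>>> drive_tool:
  motion:
    - [0, 0, -4, 0]
    - [0, 0, -5, 0]
    - [0, 0, -6, 0]
    - [0, 0, -6, 0]
    - [0, 0, -6, 0]
    - [0, 0, -6, 0]
    - [0, 0, -6, 0]
    - [0, 0, -6, 0]
    - [0, 0, -6, 0]
    - [0, 0, -6, 0]

```text
clock: 11.5
position: [563.4, 19.3, 32.4]
ee_rot: [0.542, -0.455, -0.541, -0.455]
contact_force: [-1.6, 4.0, 3.4]
gripper_width: -0.3
```

>>> drive_tool:
  motion:
    - [0, 0, -6, 0]
    - [0, 0, -6, 0]
    - [0, 0, -6, 0]
    - [0, 0, -6, 0]
    - [0, 0, -6, 0]
    - [0, 0, -6, 0]
    - [0, 0, -5, 0]
    - [0, 0, -4, 0]
    - [0, 0, -3, 0]
    - [0, 0, 0, 0]

```text
clock: 12.33
position: [571.2, -28.3, 32.1]
ee_rot: [-0.541, 0.455, 0.541, 0.455]
contact_force: [0.5, -1.2, -1.1]
gripper_width: 0.0
```

```bash
python3 - <<'E'
from h import *
s,im=snap('top','t8.png');print(s['position'],s['contact_force'])
s,im2=snap('side','s8.png')
cv2.imwrite('pics/c8.png',np.hstack([cv2.resize(im[150:270,240:400],(400,300)),cv2.resize(im2[140:260,230:390],(400,300))])[:,:,::-1])
E
```

```text
[571.20249443 -28.30855896  32.05912962] [ 0.46885413 -1.22980442 -1.09009586]
```

View pics/c8.png

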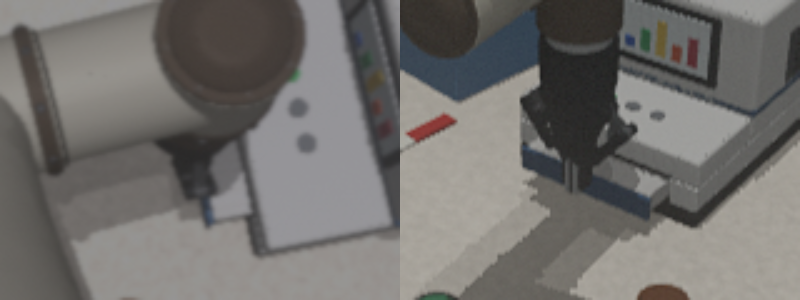

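Tray is going in straight, about 40 mm to go, wrist clear of the housing. Closing in slowly toward the stop.

>>> drive_tool:
  motion:
    - [0, 0, -3, 0]
    - [0, 0, -5, 0]
    - [0, 0, -5, 0]
    - [0, 0, -4, 0]
    - [0, 0, -4, 0]
    - [0, 0, -3, 0]
    - [0, 0, -2, 0]
    - [0, 0, -1.5, 0]
    - [0, 0, -1.5, 0]

```text
clock: 13.18
position: [575.8, -56.2, 32.0]
ee_rot: [-0.541, 0.455, 0.542, 0.455]
contact_force: [-1.6, 3.5, -1.9]
gripper_width: -0.1
```

>>> drive_tool:
  motion:
    - [0, 0, -1, 0]
    - [0, 0, -1, 0]
    - [0, 0, -1, 0]
    - [0, 0, -1, 0]
    - [0, 0, -1, 0]
    - [0, 0, -1, 0]

```text
clock: 13.68
position: [577.1, -60.5, 32.3]
ee_rot: [-0.541, 0.455, 0.542, 0.455]
contact_force: [-4.7, 14.0, 1.3]
gripper_width: -0.1
```

>>> drive_tool:
  motion:
    - [0, 0, -1, 0]
    - [0, 0, -1, 0]
    - [0, 0, 0, 0]
    - [0, 0, 0, 0]

```text
clock: 14.02
position: [577.2, -60.6, 32.3]
ee_rot: [-0.54, 0.454, 0.542, 0.456]
contact_force: [-6.6, 16.1, 1.9]
gripper_width: -0.0
```

Position stalled with force rising to 17 N, so it's at the stop. Backing off and checking.

>>> drive_tool:
  motion:
    - [0, 0, 6, 0]
    - [0, 0, 20, 0]
    - [0, 0, 30, 0]
    - [-20, 0, 30, 0]
    - [-30, 0, 20, 0]
    - [-30, 0, 0, 0]
    - [-30, 0, 0, 0]
    - [-30, 0, 0, 0]
    - [0, 0, 0, 0]
    - [0, 0, 0, 0]

```text
clock: 14.85
position: [562.0, 40.7, 175.7]
ee_rot: [0.544, -0.452, -0.54, -0.457]
contact_force: [-0.5, 0.1, -0.2]
gripper_width: -0.2
```

```bash
python3 - <<'E'
from h import *
s,im=snap('wrist','w9.png');print(s['position'],s['contact_force']); s2,im2=snap('side','s9.png')
cv2.imwrite('pics/c9.png',np.hstack([cv2.resize(im[0:300,80:480],(400,300)),cv2.resize(im2[140:260,230:390],(400,300))])[:,:,::-1])
d=im[...,2].astype(int)-im[...,0];m=(d>35).astype(np.uint8)
n,l,st,c=cv2.connectedComponentsWithStats(m)
for i in range(1,n):
    if st[i,4]>150:
        q=np.argwhere(l==i)[:,::-1];W=np.array([onz('wrist',p,45,s)[:2] for p in q],np.float32)
        t=W@np.array([-.172,.985]);print(st[i],W.mean(0),'n-coord',np.percentile(t,[5,50,95]),'width',np.ptp(W@np.array([.985,.172])))
E
```

```text
[562.00667243  40.72225839 175.71047186] [-0.46029284  0.06492532 -0.18241084]
[   0    0   36   48 1425] [ 879.54675 -115.77375] n-coord [-292.02330943 -265.5188904  -239.14256877] width 63.12608270263672
[ 359  273   41   36 1072] [446.51102 108.00877] n-coord [13.77142895 29.47922886 46.16161503] width 42.80256298828124
```

View pics/c9.png

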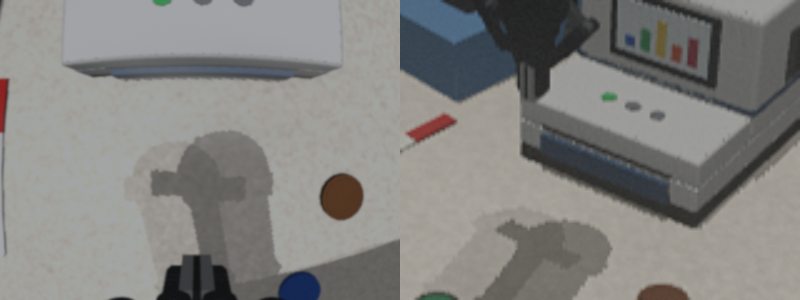

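The tray is home: only the blue panel shows at the housing face, nothing else has moved, and the arm is clear. Handing in.

```bash
python3 -c "
from h import *
print(arm.job_done())"
```

```text
the job is handed in; nothing more can be done
None
```

I pushed the white tile across the tray with the half-closed fingertips until it dropped into its seat. Then I pushed the tray in with the closed fingertips until it stopped, backed off and handed the job in at about 15 s.

- **Tile:** after the drop, the tile's white face stayed put when I nudged on. With the fingers withdrawn, the close-up showed an even dark ring around it, so it lay centred and flat. I did not check its seated height from two views. It is now inside the housing, so I could not look at it again.
- **Tray:** at the end the fingers stalled with the force up to about 17 N, against 4 N while sliding. The last pictures show only the blue front panel at the housing face. My numeric check of the panel's final position found no usable pixels. "Fully home" therefore rests on the stall, the pictures and the travel: about 148 mm, within the 146–158 mm given.
- **Other things on the bench:** nothing near the tray looked disturbed in the last two views, but I did not measure the other objects again.

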